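# Spring the tea box open and set out the round tin

## Robot

A 6-joint arm with a two-finger parallel gripper is mounted at the origin on the work surface. World frame = base frame: x ahead of the robot, y to its left, z up, the work surface at z = 0. Lengths are in m, angles in rad, forces in N, time in s.
With the tool pointing down it reaches from about 0.4 to 0.925 m from the base axis. Payload 3.4 kg.
Tool frame: the origin (TCP) lies between the finger pads; the fingertips stand ahead of it and the grasp point (between the pads) lies 6 mm ahead of it (ctrl.tcp_to_tips is the z of the fingertips in the tool frame, in m); z points along the fingers, y is the direction in which the jaws open and shut (so a half turn about z gives the same grasp; the last joint's range is limited). The gripper opens to 85 mm and grips with 20 to 120 N. Pads are 22 mm wide; open, the fingers measure 114 mm over their backs; the gripper's body (76 mm by 85 mm) begins 54 mm behind the grasp point. The pads swing forward as they close: fully open they stand 13 mm farther back than shut.
Start: joints at [1.202, 0.307, 1.506, -0, 1.328, -0.073], TCP at [0.167, 0.55, 0.256] pointing down, gripper open.
Joint ranges: [-3.12, 3.12], [-1.05, 2.28], [0.14, 2.33], [-1.42, 4.57], [0.1, 2.73], [-2.68, 2.68]. Speed limits (rad/s): [2.57, 2.57, 3.14, 3.14, 3.14, 3.14].

## Interface

Orientations are given as a 3x3 rotation matrix whose columns are the frame's x, y, z axes.
In Python, from rig import sensors, cams, ctrl gives the robot as it stands. The module is installed in compiled form; this text tells all that it offers.
- The arm moves only by the tool apply_moves, never from a script. Its arguments are lists of equal length, an entry for each row: "fingers": the opening, from 0 (shut) to 1 (fully open); "xyz": the shift along the tool's x, y, z normalised to -1 to 1, where 1 is 0.5 m, a list of three; "twist": the turn, a rotation vector about the tool's x, y, z normalised to -1 to 1, where 1 is pi rad, a list of three. In form: {"fingers": [fingers, ...], "xyz": [[x, y, z], ...], "twist": [[ax, ay, az], ...]}. A call has 1 to 8 rows; each row is the pose to reach, as a shift and turn from the pose commanded when the call began, along the tool's axes at that moment, turning the shorter way round; what a row does not reach only later rows make up. A row lasts 1/8 s, in which the tool goes at most 62.5 mm and 10.7 degrees, less where a joint would pass 70% of its speed; a pose out of reach is approached as far as the arm can. A call with a number of a shift or a turn outside -1 to 1 is refused whole. A call with a gripper value outside its range is refused whole. The fingers move at their own pace and stop on an object; the grip force is fixed at half the most. Time passes only in rows, so rows that repeat a pose let the fingers close. It gives the time, the measured TCP pose, the force and the opening at its end, in the units of the state.
- sensors.observe(): the state, without advancing time (a new reading comes with each control period).
- cams.grab_frame(name): name is "side" or "top"; returns (picture, depth): 384x512x3 uint8, blue, green, red; 384x512 float32, m along the optical axis (not along the pixel's ray), 0 where there is no reading.
- cams.camera_params(name): a dict with "mtx" (3x3 intrinsics, pixels), "extrinsics" (4x4, takes a point from camera to world coordinates). Camera axes: x right, y down, z forward; pixel columns grow to the right and rows downward; lengths in m; the calibration is good to about 2 mm. A picture is of the moment at which its call begins. camera_params takes no time and is no camera call.
- ctrl.job_done(): hands the job in, once; it reports no verdict.
The state is a dict: "time_s": time; "joint_positions": joint angles; "joint_vel": joint speeds; "effort": joint torques, N m; "tool_pos": TCP position; "tool_rot": TCP orientation; "contact_force": force on the tool from outside, world axes, zero at the start; "moment": the same for the moment, N m; "opening": opening from 0.0 (shut) to 1.0 (fully open).
Only numpy, scipy, OpenCV 4.12 (cv2) and the standard library are available. Lean on these libraries where they do the work, as an engineer would, in place of code of your own. Each camera call takes 0.05 s, during which the arm holds its last target. There are 200 camera calls.

## Task

Press the brass button of the closed tea box slowly and gently until its catch lets go, and let the lid spring fully open by itself, without touching it. Then take the round tin out of the box and set it down, without dropping it, upright in the round recess of the tea tray, and leave it standing there. Do not shift the square tin or the cup on the tray.

Things in the scene. Friction and masses are not known exactly. Their poses are not given: they have to be found in the camera images.
- teabox: fixed wooden tea box (lid of paler wood), 260 mm (its x) by 165 mm (its y), 75 mm high, walls and floor 6 mm; origin: centre of its underside. A wall at its x = 0 makes two wells, each 121 by 153 mm, centred 64 mm either side of the origin. Lid hinged along the +y wall. Box, lid and button are delicate: a push of over 15 N by the robot on any of it is too hard
- collar (a point): centre of the upper rim of the fixed brass collar round the button: 32 mm across, rim 52 mm above the table, 147.5 mm from the box's origin along its -y, 65 mm out from the lid's edge; axes as the box. The button is a flat brass cap, 20 mm across, pressed straight down. Its top stands 12 to 28 mm above the rim: it is screwed out differently every time and must be found by feel
- housing (a point): middle of the top of the wooden catch housing (44 mm wide, 46 mm high, standing out 88 mm from the box's -y wall). Button: begins to give at 2 N, its spring takes 7 N at 6.5 to 7 mm of travel, where the catch lets go; rigid stop at 8.5 mm (8 N). It is oil-damped: each mm/s of pressing speed adds 0.4 N, so press at 5 to 10 mm/s. It rises again by itself in about 2 s
- hook_foot (a point): foot of the small brass hook, 49 mm above the table at the middle of the box's -y wall, between button and lid; the hook is 14 mm wide, reaches up to 91 mm above the table and holds the lid's edge down; it draws back towards the button by as much as the button goes down
- lid (a joint): angle of the lid (10 mm thick, top at 85 mm when closed): 0 closed, 1.85 fully open, leaning back past upright. Once the catch lets go a spring opens it in about one to two s and holds it open. Its free edge rises and swings away from the button: a hand over the button's side of that edge is clear of it. The robot must not touch the lid before it is past 1.5
- lid_hinge (a point): middle of the hinge line, at the top of the +y wall, 75 mm above the table; the line runs along the box's x. The open lid stands up to 165 mm above it
- tin_mid (a point): centre (half-way up) of the round tin: plain aluminium cylinder 44 mm across, 62 mm high, about 160 g, standing upright in one of the two wells (either one), its foot 6 mm above the table and its top 7 mm below the rim of the box; z along its own axis
- squaretin_mid (a point): centre of the square tin, plain aluminium, 47 mm wide, 54 mm high, standing in the other well; stays where it is
- tray: fixed plywood tea tray, 280 mm (its x) by 140 mm (its y), 14 mm thick; origin at the centre of its underside
- recess (a point): centre of the floor of the round recess in the tray: 56 mm across, 7 mm deep, its floor 7 mm above the table, 70 mm from the tray's origin along its -x; z up
- cup: small rose mug standing on the tray, 76 mm across, 60 mm high, handle at its +y; origin at its foot; a bystander, stays where it is

How it is judged:
On the way, in this order (a step that is already met when the one before it is completed fails the run):
1. the lid has sprung fully open (value of joint lid above 1.7 rad), for 0.2 s.
2. the round tin is lifted out of the box (height (world z) of tin_mid above 0.1 m), for 0.05 s.
At the end, for the whole second after the job is handed in: the round tin stands at rest and upright (within 0.08 rad) on the floor of the tray's recess (axis within 10 mm of its centre, tin centre less than 35 mm above its floor), released, and the lid is still open (over 1.6 rad); the square tin (within 15 mm) and the cup (within 30 mm) are where they were (horizontal distance between tin_mid and recess below 0.01 m and z of tin_mid in the frame of recess below 0.035 m and angle between tin_mid's own z axis and vertical below 0.08 rad and value of joint lid above 1.6 rad and linear speed of tin below 0.02 m/s); the robot touches nothing.
It fails at once if the robot pushes on the tea box, its lid or its button with more than 15 N (contact force between any of the arm, the fingers and teabox above 15 N).
It fails at once if the robot touches the lid before it has opened past 1.5 rad (value of joint lid below 1.5 rad and contact force between any of the arm, the fingers and lid above 0.5 N).
It fails at once if the round tin is dropped (faster than 0.45 m/s while not held) (linear speed of tin above 0.45 m/s and contact force between the fingers and tin below 0.05 N).
It fails at once if the square tin is moved by more than 15 mm (distance of squaretin_mid from where it was at the start of the episode above 0.015 m).
It fails at once if the cup is moved by more than 30 mm (distance of cup from where it was at the start of the episode above 0.03 m).
It also fails if it takes over 64 s, if anything falls off the work surface, if the arm or the gripper's body presses on something with over 40 N, if the wrist force passes 120 N, or if a joint passes its speed limit or range.

## Working session

There is one attempt and no reset: what is moved stays moved. The work goes in short steps, Python scripts to look and compute and a tool call to move; the robot and the scene stay as the last step left them, time stands still between calls to the robot, and variables do not carry over. Pictures are saved under pics/ and viewed, about 8 in all and at most 12, crops included, and the job is handed in when it is done.

Besides the shell and the picture viewer there is one more tool, called after "Emit:" as name(argument=value, ...) on one line, values as JSON. apply_moves: Moves the arm, as the interface text tells. Its arguments: {"type":"object","properties":{"fingers":{"type":"array"},"xyz":{"type":"array"},"twist":{"type":"array"}},"required":["fingers","xyz","twist"]}

```bash
mkdir -p pics && cat > h.py <<'E'
import numpy as np, cv2
from rig import sensors, cams, ctrl
def grab(n, tag):
    im,d=cams.grab_frame(n); im=np.array(im); np.savez(f'{tag}.npz',im=im,d=d); cv2.imwrite(f'pics/{tag}.png',im); return im,d
def pts(n,d):
    p=cams.camera_params(n); K=np.array(p['mtx']);T=np.array(p['extrinsics'])
    v,u=np.indices(d.shape); X=np.stack([(u-K[0,2])/K[0,0]*d,(v-K[1,2])/K[1,1]*d,d],-1)
    W=X@T[:3,:3].T+T[:3,3]; W[d==0]=np.nan; return W
def ray(n,u,v,z):
    p=cams.camera_params(n); K=np.array(p['mtx']);T=np.array(p['extrinsics'])
    r=T[:3,:3]@np.linalg.solve(K,[u,v,1.]); o=T[:3,3]; return o+r*(z-o[2])/r[2]
E
python3 - <<'E'
from h import *
for n in('top','side'):
    im,d=grab(n,n+'0'); print(cams.camera_params(n))
s=sensors.observe(); print(s['time_s'],s['tool_pos'],s['tool_rot'],s['contact_force'],ctrl.tcp_to_tips)
a=cv2.imread('pics/top0.png');b=cv2.imread('pics/side0.png')
E
```

```text
{'mtx': array([[462.93497245,   0.        , 247.77274697],
       [  0.        , 462.93497245, 183.17015954],
       [  0.        ,   0.        ,   1.        ]]), 'extrinsics': array([[ 0.01027114, -0.98626558,  0.16484754,  0.37515896],
       [-0.99961887, -0.01435188, -0.02358269,  0.00710155],
       [ 0.02562467, -0.16454249, -0.98603709,  1.17925034],
       [ 0.        ,  0.        ,  0.        ,  1.        ]])}
{'mtx': array([[360.79284917,   0.        , 249.6588629 ],
       [  0.        , 360.79284917, 185.16346741],
       [  0.        ,   0.        ,   1.        ]]), 'extrinsics': array([[ 0.95885082, -0.17082425,  0.22676902,  0.39010701],
       [-0.28389851, -0.56959356,  0.77133962, -0.65227792],
       [-0.00259734, -0.80397901, -0.594652  ,  0.56138079],
       [ 0.        ,  0.        ,  0.        ,  1.        ]])}
0.1 [0.16688716 0.54963755 0.2554919 ] [[-9.56866205e-01  2.90528231e-01 -6.41945965e-04]
 [ 2.90528918e-01  9.56864661e-01 -1.72306565e-03]
 [ 1.13656193e-04 -1.83524716e-03 -9.99998309e-01]] [ 0.23438935 -0.44260632 -0.39344866] 0.025
```

View pics/top0.png

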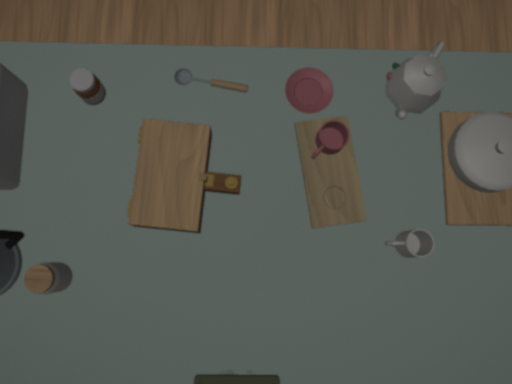

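View pics/side0.png

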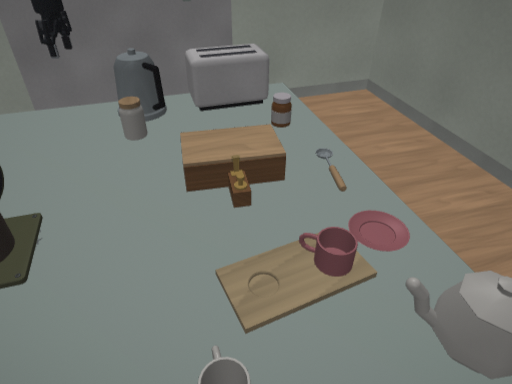

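Top view: box lid around (170,176), button (231,183), recess (336,197), cup (332,137). The side view agrees: button (240,182), recess (264,283).

```bash
python3 - <<'E'
from h import *
z=np.load('top0.npz');im,d=z['im'],z['d'];W=pts('top',d)
np.set_printoptions(precision=4,suppress=True)
m=((W[...,2]>.078)&(W[...,2]<.094)).astype(np.uint8); m[:, :120]=0;m[:,225:]=0;m[:110]=0;m[240:]=0
m=cv2.morphologyEx(m,cv2.MORPH_OPEN,np.ones((5,5)))
P=W[m>0]; r=cv2.minAreaRect(P[:,:2].astype(np.float32)*1000); print('lid',r,cv2.boxPoints(r),np.median(P[:,2]))
# button/housing region
R=W[165:205,200:250]; hsv=cv2.cvtColor(im,cv2.COLOR_BGR2HSV)
for v in range(168,200,2): print(v,' '.join(f'{int(1000*x):3d}' if x==x else ' --' for x in W[v,198:246:2,2]))
# tray
m=((W[...,2]>.008)&(W[...,2]<.02)).astype(np.uint8)
m[:,:285]=0;m[:,375:]=0;m[:105]=0;m[240:]=0
hs=cv2.inRange(hsv,(8,50,30),(30,255,255));hs[:,:285]=0;hs[:,375:]=0;hs[:105]=0;hs[240:]=0
c=max(cv2.findContours(hs,cv2.RETR_EXTERNAL,cv2.CHAIN_APPROX_NONE)[0],key=cv2.contourArea)[:,0]
q=np.array([ray('top',u,v,.014)[:2]*1000 for u,v in c],np.float32); r=cv2.minAreaRect(q); print('tray',r,cv2.boxPoints(r))
big=np.hstack([cv2.resize(im[160:220,190:250],None,fx=6,fy=6,interpolation=2),cv2.resize(im[165:225,306:366],None,fx=6,fy=6,interpolation=2)])
s=np.load('side0.npz')['im']
big2=np.hstack([cv2.resize(s[145:215,205:275],(360,360),interpolation=2),cv2.resize(s[250:320,230:300],(360,360),interpolation=2)])
cv2.imwrite('pics/c1.png',np.clip(np.vstack([big,big2])[:720]*1.8,0,255).astype(np.uint8)[:, :])
x=cv2.imread('pics/c1.png');cv2.imwrite('pics/c1.png',cv2.resize(x,(600,600)))
E
```

```text
lid ((578.8186645507812, 171.07081604003906), (170.51016235351562, 261.3696594238281), 85.12908172607422) [[441.3667  97.2202]
 [701.7924  75.027 ]
 [716.2706 244.9214]
 [455.845  267.1146]] 0.08556131183481785
168  85  83  84  87  44   2   0   0   0   4   0   4   3   0  -1   0  -4  -1   3   5   1   1   0   1
170  82  87  82  85  43  -1   0   2   0   1   0   4   2  -1   0   0   0  -1   0   2   0   2   3   0
172  84  88  87  83  48  48  43   2  -2   0   3  -5   0   0   1   6   1  -1   0   0   4   4   0   0
174  86  91  92  91  54  41  44  47  46  43  46  41  44  45  45  47   1   0  -2  -2  -1  -2   1  -1
176  85  86  92  95  88  48  48  49  51  46  44  44  48  48  43  51  43  44  44  44  45  45   1   3
178  86  87  91  88  87  50  48  48  46  45  44  39  50  44  51  79  76  77  53  46  49  46   0   0
180  84  87  85  85  74  48  51  48  46  41  43  48  44  47  50  79  80  76  76  51  46  41   1  -4
182  --  83  85  58  63  52  50  51  45  42  50  47  47  47  50  75  76  77  78  52  46  42  -1  -3
184  86  86  87  46  50  49  50  50  44  46  49  52  48  48  50  74  75  79  57  52  45  
[... 208 characters left out ...]
 1
190  86  88  80  26  27  31  36  42  43  43  47  46  47  49  47  44  46  47  48  47  46   1   1   1
192  85  88  76  20   0  -1  -3   1   7  10  13  20  22  27  27  31  37  39  47  47  46  -3  -1   0
194  86  85  72  13  -2   4   5   1   0   2  -6  -1   0   2   0   0   0   6  10  15  11   0   1   2
196  84  83  63   7  -1  -2  -1   0  -1   0   6   3  -1   3   0  -2   0  -4  -4   3   0   0  -1  -2
198  85  84  56   1   0  -3  -1   0  -1   1  -2   0   2   1   0   3   1   2   4  -1   1   3   1   4
tray ((606.84326171875, -231.29522705078125), (279.0550842285156, 140.2752227783203), 8.831814765930176) [[ 458.2015 -183.4115]
 [ 479.7386 -322.0235]
 [ 755.485  -279.1789]
 [ 733.9479 -140.5669]]
```

View pics/c1.png

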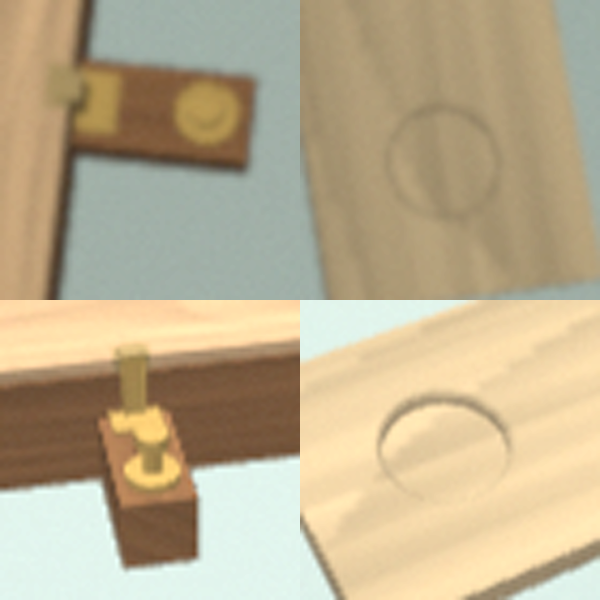

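```bash
cat >> h.py <<'E'
np.set_printoptions(precision=4,suppress=True)
def tri(a,b):
    A=[];
    for n,(u,v) in (('top',a),('side',b)):
        p=cams.camera_params(n);T=np.linalg.inv(np.array(p['extrinsics']))[:3];P=np.array(p['mtx'])@T
        A+=[u*P[2]-P[0],v*P[2]-P[1]]
    A=np.array(A); return np.linalg.lstsq(A[:,:3],-A[:,3],rcond=None)[0]
def shift(target,yaw=None,s=None):
    "normalised tool-frame shift to a world TCP target, from the measured pose; yaw = world angle wanted for the jaw (y) axis mod pi"
    s=s or sensors.observe(); R=np.array(s['tool_rot']);x=R.T@(np.array(target)-s['tool_pos'])/.5
    tw=None
    if yaw is not None:
        c=np.arctan2(R[1,1],R[0,1]); e=(yaw-c+np.pi/2)%np.pi-np.pi/2; tw=-e/np.pi
    return x,tw
E
python3 - <<'E'
from h import *
print('collar',ray('top',231.6,182.4,.052),ray('side',240.5,185.1,.052),tri((231.6,182.4),(240.5,185.1)))
print('cap',ray('top',231,181.5,.077),ray('side',240.2,176,.077),tri((231,181.5),(240.2,176)))
print('recess',ray('top',334.6,197.4,.014),ray('side',263.6,285,.014))
b=np.arctan2(-22.2,260.4)
s=sensors.observe();print(s['joint_positions'],shift([.567,.0215,.140],b+np.pi/2))
# cap by depth
W=pts('top',np.load('top0.npz')['d'])[170:195,220:245].reshape(-1,3); W=W[(W[:,2]>.068)];print('capdepth',len(W),W.mean(0),np.median(W[:,2]))
E
```

```text
collar [0.565  0.0201 0.052 ] [0.5636 0.0149 0.052 ] [0.5654 0.0202 0.048 ]
cap [0.5629 0.0213 0.077 ] [0.5639 0.0169 0.077 ] [0.564  0.0212 0.0738]
recess [ 0.5364 -0.2428  0.014 ] [ 0.5352 -0.2485  0.014 ]
[ 1.2025  0.3075  1.5075 -0.      1.3284 -0.0735] (array([-1.0726, -0.7778,  0.2323]), np.float64(-0.0667596219084363))
capdepth 57 [0.5643 0.0226 0.077 ] 0.07721055946272815
```

Emit:
apply_moves(fingers=[0, 0, 0, 0, 0, 0, 0, 0], xyz=[[-0.97, -0.7, 0], [-0.97, -0.7, 0], [-0.97, -0.7, 0], [-0.97, -0.7, 0], [-0.97, -0.7, 0], [-0.97, -0.7, 0], [-0.97, -0.7, 0], [-0.97, -0.7, 0]], twist=[[0, 0, -0.067], [0, 0, -0.067], [0, 0, -0.067], [0, 0, -0.067], [0, 0, -0.067], [0, 0, -0.067], [0, 0, -0.067], [0, 0, -0.067]])

```text
time_s: 1.1
tool_pos: [0.4694, 0.1525, 0.2562]
tool_rot: [[-0.996, 0.084, -0.0], [0.084, 0.996, 0.0], [0.0, 0.0, -1.0]]
contact_force: [0.7, 0.9, 0.6]
opening: 0.001
```

```bash
python3 - <<'E'
from h import *
s=sensors.observe();print(s['time_s'],s['tool_pos'],s['opening'],s['joint_positions'],ctrl.tcp_to_tips,shift([.565,.0205,.130],np.arctan2(-22.2,260.4)+np.pi/2))
E
```

```text
1.1 [0.4694 0.1525 0.2562] 0.0010634757268302162 [ 0.2284  0.1932  1.6691  0.0003  1.2794 -1.258 ] 0.025 (array([-0.2129, -0.247 ,  0.2522]), np.float64(0.00018584588767694765))
```

Emit:
apply_moves(fingers=[0, 0, 0, 0, 0, 0, 0, 0], xyz=[[-0.213, -0.247, 0.03], [-0.213, -0.247, 0.06], [-0.213, -0.247, 0.1], [-0.213, -0.247, 0.17], [-0.213, -0.247, 0.22], [-0.213, -0.247, 0.252], [-0.213, -0.247, 0.252], [-0.213, -0.247, 0.252]], twist=[[0, 0, 0], [0, 0, 0], [0, 0, 0], [0, 0, 0], [0, 0, 0], [0, 0, 0], [0, 0, 0], [0, 0, 0]])

```text
time_s: 2.1
tool_pos: [0.565, 0.0225, 0.1312]
tool_rot: [[-0.996, 0.084, 0.002], [0.084, 0.996, -0.0], [-0.002, 0.0, -1.0]]
contact_force: [-0.4, 0.3, 0.2]
opening: -0.002
```

```bash
python3 - <<'E'
from h import *
s=sensors.observe();print(s['tool_pos'],s['contact_force'],shift([.565,.0205,.110]))
im,_=grab('side','s1');im2,_=grab('top','t1')
cv2.imwrite('pics/c2.png',np.clip(np.hstack([cv2.resize(im[90:210,180:300],(400,400)),cv2.resize(im2[120:240,170:290],(400,400))])*1.6,0,255).astype(np.uint8))
E
```

```text
[0.565  0.0225 0.1312] [-0.3644  0.2513  0.224 ] (array([-0.0002, -0.004 ,  0.0423]), None)
```

View pics/c2.png

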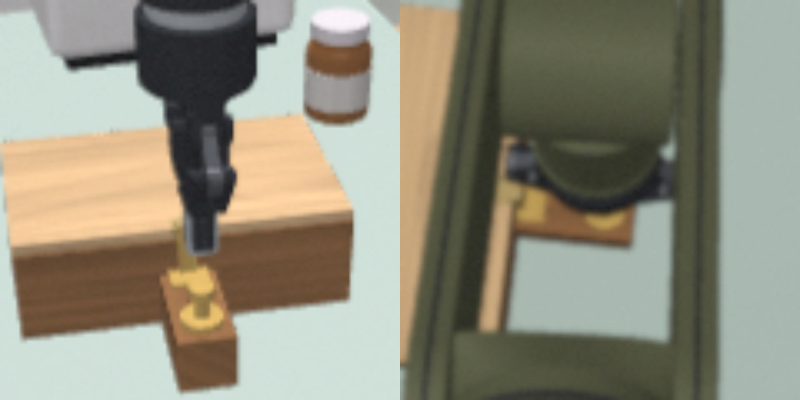

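Emit:
apply_moves(fingers=[0, 0, 0, 0, 0, 0], xyz=[[0, -0.002, 0.01], [0, -0.002, 0.02], [0, -0.002, 0.03], [0, -0.002, 0.038], [0, -0.002, 0.038], [0, -0.002, 0.038]], twist=[[0, 0, 0], [0, 0, 0], [0, 0, 0], [0, 0, 0], [0, 0, 0], [0, 0, 0]])

```text
time_s: 2.95
tool_pos: [0.5643, 0.0213, 0.1113]
tool_rot: [[-0.996, 0.084, -0.0], [0.084, 0.996, -0.0], [0.0, -0.0, -1.0]]
contact_force: [-0.7, -0.1, -0.0]
opening: 0.0
```

Emit:
apply_moves(fingers=[0, 0, 0, 0, 0, 0, 0, 0], xyz=[[0, 0, 0.0015], [0, 0, 0.003], [0, 0, 0.0045], [0, 0, 0.006], [0, 0, 0.0075], [0, 0, 0.009], [0, 0, 0.0105], [0, 0, 0.012]], twist=[[0, 0, 0], [0, 0, 0], [0, 0, 0], [0, 0, 0], [0, 0, 0], [0, 0, 0], [0, 0, 0], [0, 0, 0]])

```text
time_s: 3.95
tool_pos: [0.5642, 0.0213, 0.1052]
tool_rot: [[-0.996, 0.084, -0.0], [0.084, 0.996, 0.0], [0.0, -0.0, -1.0]]
contact_force: [1.1, 0.1, -0.1]
opening: 0.005
```

Emit:
apply_moves(fingers=[0, 0, 0, 0], xyz=[[0, 0, 0.0015], [0, 0, 0.003], [0, 0, 0.0045], [0, 0, 0.006]], twist=[[0, 0, 0], [0, 0, 0], [0, 0, 0], [0, 0, 0]])

```text
time_s: 4.45
tool_pos: [0.5643, 0.0213, 0.1023]
tool_rot: [[-0.996, 0.084, -0.0], [0.084, 0.996, 0.0], [0.0, -0.0, -1.0]]
contact_force: [-1.4, -0.7, 3.5]
opening: -0.001
```

Emit:
apply_moves(fingers=[0, 0, 0, 0], xyz=[[0, 0, 0.0015], [0, 0, 0.003], [0, 0, 0.0045], [0, 0, 0.006]], twist=[[0, 0, 0], [0, 0, 0], [0, 0, 0], [0, 0, 0]])

```text
time_s: 4.95
tool_pos: [0.5643, 0.0213, 0.0999]
tool_rot: [[-0.996, 0.084, 0.0], [0.084, 0.996, -0.0], [-0.0, -0.0, -1.0]]
contact_force: [-1.6, -0.2, 6.2]
opening: 0.003
```

Emit:
apply_moves(fingers=[0, 0], xyz=[[0, 0, 0.0015], [0, 0, 0.003]], twist=[[0, 0, 0], [0, 0, 0]])

```text
time_s: 5.2
tool_pos: [0.5643, 0.0213, 0.0986]
tool_rot: [[-0.996, 0.084, 0.001], [0.084, 0.996, -0.0], [-0.001, 0.0, -1.0]]
contact_force: [-2.2, 0.3, 7.8]
opening: 0.002
```

Emit:
apply_moves(fingers=[0, 0], xyz=[[0, 0, 0.0015], [0, 0, 0.003]], twist=[[0, 0, 0], [0, 0, 0]])

```text
time_s: 5.45
tool_pos: [0.5643, 0.0213, 0.0972]
tool_rot: [[-0.996, 0.084, 0.001], [0.084, 0.996, -0.0], [-0.001, -0.0, -1.0]]
contact_force: [-1.9, -0.1, 7.4]
opening: 0.003
```

Emit:
apply_moves(fingers=[0], xyz=[[0, 0, 0.0015]], twist=[[0, 0, 0]])

```text
time_s: 5.58
tool_pos: [0.5643, 0.0213, 0.0966]
tool_rot: [[-0.996, 0.084, 0.001], [0.084, 0.996, -0.0], [-0.001, -0.0, -1.0]]
contact_force: [-2.1, 0.9, 8.3]
opening: -0.004
```

```bash
python3 - <<'E'
from h import *
s=sensors.observe();print(s['tool_pos'],s['contact_force'])
_,d=grab('side','s2');d0=np.load('side0.npz')['d'];m=(abs(d-d0)>.015)&(d>0)&(d0>0);m[:, 285:]=0;m[:125]=0;m[165:]=0;m[:,:180]=0;m[:,215:255]=0;print(m.sum())
E
```

```text
[0.5643 0.0213 0.0966] [-2.13    0.8944  8.289 ]
10
```

Emit:
apply_moves(fingers=[0], xyz=[[0, 0, 0.0015]], twist=[[0, 0, 0]])

```text
time_s: 5.75
tool_pos: [0.5643, 0.0213, 0.0958]
tool_rot: [[-0.996, 0.084, 0.001], [0.084, 0.996, -0.0], [-0.001, 0.0, -1.0]]
contact_force: [-2.4, -0.4, 8.6]
opening: 0.005
```

```bash
cat > chk.py <<'E'
from h import *
import sys
s=sensors.observe();print(s['time_s'],s['tool_pos'],s['contact_force'])
_,d=grab('side',sys.argv[1]);d0=np.load('side0.npz')['d'];m=(abs(d-d0)>.015)&(d>0)&(d0>0);m[:, 285:]=0;m[:125]=0;m[165:]=0;m[:,:180]=0;m[:,215:255]=0;print(m.sum())
E
python3 chk.py s3
```

```text
5.75 [0.5643 0.0213 0.0958] [-2.429  -0.4306  8.6136]
1649
```

The lid has started moving, so I'll hold still while it opens.

Emit:
apply_moves(fingers=[0, 0, 0, 0, 0, 0, 0, 0], xyz=[[0, 0, 0], [0, 0, 0], [0, 0, 0], [0, 0, 0], [0, 0, 0], [0, 0, 0], [0, 0, 0], [0, 0, 0]], twist=[[0, 0, 0], [0, 0, 0], [0, 0, 0], [0, 0, 0], [0, 0, 0], [0, 0, 0], [0, 0, 0], [0, 0, 0]])

```text
time_s: 6.8
tool_pos: [0.5643, 0.0213, 0.0955]
tool_rot: [[-0.996, 0.084, 0.001], [0.084, 0.996, -0.0], [-0.001, 0.0, -1.0]]
contact_force: [-2.2, 0.2, 6.2]
opening: 0.0
```

Emit:
apply_moves(fingers=[0, 0, 0, 0, 0, 0, 0, 0], xyz=[[0, 0, -0.005], [0, 0, -0.02], [0, 0, -0.04], [0, 0, -0.06], [0, 0, -0.08], [0, 0, -0.1], [0, 0, -0.12], [0, 0, -0.12]], twist=[[0, 0, 0], [0, 0, 0], [0, 0, 0], [0, 0, 0], [0, 0, 0], [0, 0, 0], [0, 0, 0], [0, 0, 0]])

```text
time_s: 7.8
tool_pos: [0.565, 0.0213, 0.1559]
tool_rot: [[-0.996, 0.084, 0.002], [0.084, 0.996, -0.0], [-0.002, 0.0, -1.0]]
contact_force: [0.4, 0.2, -0.4]
opening: -0.001
```

```bash
python3 - <<'E'
from h import *
im,_=grab('side','s4'); cv2.imwrite('pics/c3.png',np.clip(cv2.resize(im[60:230,120:340],(660,510))*1.6,0,255).astype(np.uint8))
E
```

```text
(no output)
```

View pics/c3.png

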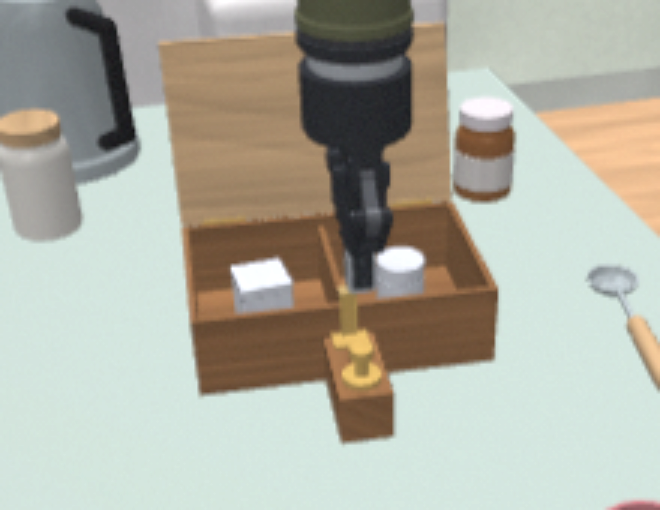

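Lid is fully open. The round tin is in the +x well (crop (400,260)) and the square tin in the -x well. I'll clear the view for the top camera.

Emit:
apply_moves(fingers=[0.7, 0.7, 0.7, 0.7, 0.7, 0.7, 0.7, 0.7], xyz=[[0, -0.05, -0.08], [0, -0.15, -0.16], [0, -0.3, -0.2], [0, -0.42, -0.2], [0, -0.5, -0.2], [0, -0.5, -0.2], [0, -0.5, -0.2], [0, -0.5, -0.2]], twist=[[0, 0, 0], [0, 0, 0], [0, 0, 0], [0, 0, 0], [0, 0, 0], [0, 0, 0], [0, 0, 0], [0, 0, 0]])

```text
time_s: 8.85
tool_pos: [0.5431, -0.2263, 0.2544]
tool_rot: [[-0.997, 0.083, -0.001], [0.083, 0.997, 0.001], [0.001, 0.001, -1.0]]
contact_force: [0.5, -0.2, -0.0]
opening: 0.698
```

```bash
python3 - <<'E'
from h import *
im,d=grab('top','t5'); sm,sd=grab('side','s5')
W=pts('top',d)
m=((W[...,2]>.058)&(W[...,2]<.072)).astype(np.uint8);m[:,:110]=0;m[:,215:]=0;m[:110]=0;m[240:]=0
n,l,st,c=cv2.connectedComponentsWithStats(cv2.morphologyEx(m,cv2.MORPH_OPEN,np.ones((3,3))))
for i in range(1,n):
    if st[i,4]>60: P=W[l==i];print(st[i],c[i],P.mean(0),ray('top',*c[i],.068))
print('side',ray('side',253.3,147.3,.068))
Ws=pts('side',sd);P=Ws.reshape(-1,3);s=(P[:,2]>.05)&(P[:,2]<.075)&(P[:,0]>.6)&(P[:,0]<.7)&(P[:,1]>.11)&(P[:,1]<.24)
cv2.imwrite('pics/c4.png',np.clip(cv2.resize(im[100:250,100:250],(600,600))*1.8,0,255).astype(np.uint8))
E
```

```text
[167 143  17  18 224] [175.1875 151.7768] [0.6365 0.1594 0.0678] [0.6364 0.1594 0.068 ]
[155 192  20  18 214] [163.5654 200.2523] [0.5172 0.1841 0.0608] [0.5163 0.1829 0.068 ]
side [0.636  0.1485 0.068 ]
```

View pics/c4.png

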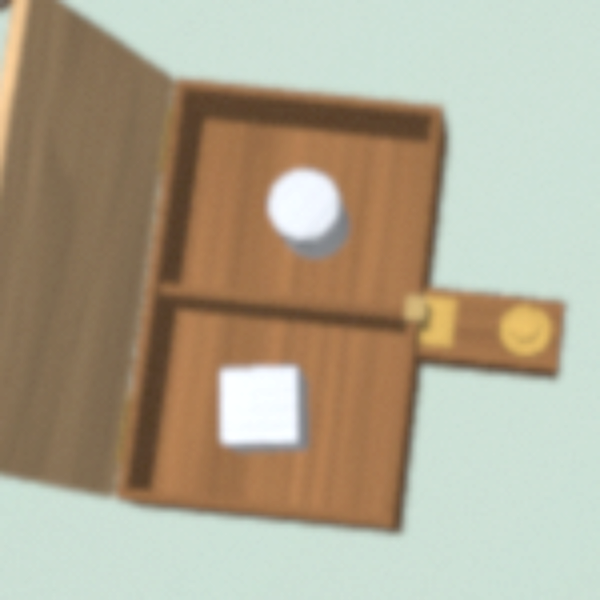

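```bash
python3 - <<'E'
from h import *
z=np.load('s5.npz');W=pts('side',z['d']);im=z['im']
m=((W[...,2]>.058)&(W[...,2]<.075)&(W[...,0]>.59)&(W[...,0]<.69)&(W[...,1]>.1)&(W[...,1]<.21)).astype(np.uint8)
g=cv2.cvtColor(im,cv2.COLOR_BGR2HSV);m&=((g[...,1]<60)).astype(np.uint8)
v,u=np.nonzero(m);P=W[m>0];print(m.sum(),P.mean(0),P.min(0),P.max(0),u.mean(),v.mean(),ray('side',u.mean(),v.mean(),.066))
s=sensors.observe()
print(shift([.636,.158,.2544],np.arctan2(-22.2,260.4)+np.pi/2))
E
```

```text
78 [0.6273 0.1533 0.0651] [0.616  0.1356 0.0581] [0.6427 0.1805 0.0684] 249.67948717948718 147.87179487179486 [0.6269 0.1517 0.066 ]
(array([-0.1216,  0.7812,  0.0008]), np.float64(0.0008746415779219948))
```

Emit:
apply_moves(fingers=[0.8, 0.8, 0.8, 0.8, 0.8, 0.8, 0.8, 0.8], xyz=[[-0.121, 0.781, 0], [-0.121, 0.781, 0], [-0.121, 0.781, 0], [-0.121, 0.781, 0], [-0.121, 0.781, 0], [-0.121, 0.781, 0], [-0.121, 0.781, 0], [-0.121, 0.781, 0]], twist=[[0, 0, 0], [0, 0, 0], [0, 0, 0], [0, 0, 0], [0, 0, 0], [0, 0, 0], [0, 0, 0], [0, 0, 0]])

```text
time_s: 9.95
tool_pos: [0.636, 0.1581, 0.2545]
tool_rot: [[-0.997, 0.08, -0.0], [0.08, 0.997, -0.001], [0.0, -0.001, -1.0]]
contact_force: [-0.2, -1.2, 0.3]
opening: 0.804
```

```bash
python3 - <<'E'
from h import *
print(sensors.observe()['joint_vel'],shift([.636,.157,.120],np.arctan2(-22.2,260.4)+np.pi/2))
E
```

```text
[-0.0506 -0.0145  0.0223 -0.0233  0.008  -0.0098] (array([-0.0003, -0.002 ,  0.269 ]), np.float64(0.0014328509558505505))
```

Emit:
apply_moves(fingers=[0.8, 0.8, 0.8, 0.8, 0.8, 0.8, 0.8], xyz=[[0, -0.002, 0.05], [0, -0.002, 0.1], [0, -0.002, 0.16], [0, -0.002, 0.22], [0, -0.002, 0.269], [0, -0.002, 0.269], [0, -0.002, 0.269]], twist=[[0, 0, 0.001], [0, 0, 0.001], [0, 0, 0.001], [0, 0, 0.001], [0, 0, 0.001], [0, 0, 0.001], [0, 0, 0.001]])

```text
time_s: 10.82
tool_pos: [0.6368, 0.154, 0.1214]
tool_rot: [[-0.996, 0.089, 0.001], [0.089, 0.996, -0.0], [-0.001, -0.0, -1.0]]
contact_force: [0.1, -0.1, 0.2]
opening: 0.799
```

```bash
python3 - <<'E'
from h import *
im,_=grab('side','s6'); cv2.imwrite('pics/c5.png',np.clip(cv2.resize(im[90:190,180:310],(780,600),interpolation=2)*1.6,0,255).astype(np.uint8))
print(shift([.636,.1575,.050]))
E
```

```text
(array([0.0033, 0.0059, 0.1437]), None)
```

View pics/c5.png

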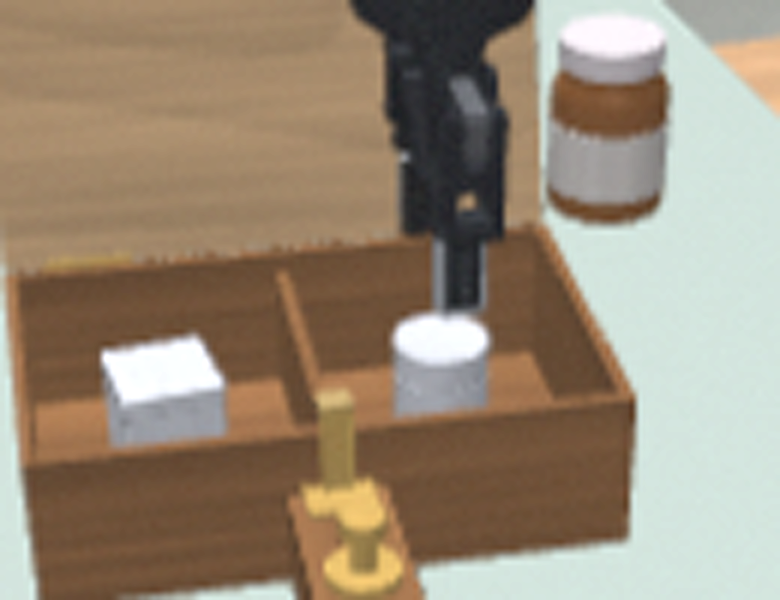

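```bash
python3 - <<'E'
from h import *
p=cams.camera_params('side');T=np.linalg.inv(p['extrinsics'])[:3];P=np.array(p['mtx'])@T
R=np.array(sensors.observe()['tool_rot']);t=np.array(sensors.observe()['tool_pos']);print(t)
def pr(X): q=P@np.r_[X,1]; q=q[:2]/q[2]; return (q-[180,90])*6
for sg in(-1,1):
  for zz in (.025,.020,.015): print(sg,zz,pr(t+R@[0,sg*.0412,zz]),pr(t+R@[.011,sg*.0485,zz]),pr(t+R@[-.011,sg*.0485,zz]))
for y in(.15,.154,.158,.162): print(y,pr([.636,y,.068]))
print(ray('side',253.3,146.3,.068),ray('side',253.3,146.5,.068))
E
```

```text
[0.6372 0.1544 0.1218]
-1 0.025 [458.6657 326.2998] [436.9024 337.5386] [487.6796 332.0981]
-1 0.02 [458.741  316.0448] [436.9073 327.2362] [487.8496 321.8167]
-1 0.015 [458.8168 305.7231] [436.9123 316.8662] [488.0208 311.4682]
1 0.025 [420.1755 237.0862] [393.4557 232.0781] [440.4797 227.4207]
1 0.02 [420.1295 227.2381] [393.3293 222.2551] [440.4949 217.6179]
1 0.015 [420.0831 217.3302] [393.2022 212.3728] [440.5103 207.756 ]
0.15 [438.7305 342.1803]
0.154 [436.133  337.8282]
0.158 [433.5519 333.5036]
0.162 [430.9871 329.2064]
[0.6376 0.1535 0.068 ] [0.6373 0.1525 0.068 ]
```

Emit:
apply_moves(fingers=[0.8, 0.8, 0.8, 0.8, 0.8, 0.8, 0.8, 0.8], xyz=[[0.001, 0.005, 0], [0.001, 0.005, 0.02], [0.001, 0.005, 0.05], [0.001, 0.005, 0.08], [0.001, 0.005, 0.11], [0.001, 0.005, 0.135], [0.001, 0.005, 0.147], [0.001, 0.005, 0.147]], twist=[[0, 0, 0], [0, 0, 0], [0, 0, 0], [0, 0, 0], [0, 0, 0], [0, 0, 0], [0, 0, 0], [0, 0, 0]])

```text
time_s: 11.88
tool_pos: [0.6358, 0.1577, 0.0461]
tool_rot: [[-0.996, 0.087, -0.001], [0.087, 0.996, -0.0], [0.001, -0.0, -1.0]]
contact_force: [0.4, -0.5, -0.7]
opening: 0.801
```

Emit:
apply_moves(fingers=[0.65, 0.55, 0.45, 0.4, 0.4, 0.4, 0.4, 0.4], xyz=[[0, 0, 0], [0, 0, 0], [0, 0, 0], [0, 0, 0], [0, 0, 0], [0, 0, 0], [0, 0, 0], [0, 0, 0]], twist=[[0, 0, 0], [0, 0, 0], [0, 0, 0], [0, 0, 0], [0, 0, 0], [0, 0, 0], [0, 0, 0], [0, 0, 0]])

```text
time_s: 12.88
tool_pos: [0.6367, 0.1579, 0.0477]
tool_rot: [[-0.996, 0.087, 0.002], [0.087, 0.996, 0.0], [-0.002, 0.001, -1.0]]
contact_force: [-1.2, 0.7, 5.8]
opening: 0.493
```

Emit:
apply_moves(fingers=[0.2, 0.2, 0.2, 0.2, 0.2, 0.2, 0.2, 0.2], xyz=[[0, 0, 0], [0, 0, -0.005], [0, 0, -0.02], [0, 0, -0.06], [0, 0, -0.12], [0, 0, -0.2], [0, 0, -0.26], [0, 0, -0.26]], twist=[[0, 0, 0], [0, 0, 0], [0, 0, 0], [0, 0, 0], [0, 0, 0], [0, 0, 0], [0, 0, 0], [0, 0, 0]])

```text
time_s: 13.88
tool_pos: [0.6378, 0.1581, 0.1799]
tool_rot: [[-0.996, 0.087, 0.006], [0.087, 0.996, 0.001], [-0.006, 0.002, -1.0]]
contact_force: [0.4, 0.2, -1.6]
opening: 0.491
```

```bash
python3 - <<'E'
from h import *
s=sensors.observe();print(s['opening'],s['contact_force'])
im,_=grab('side','s7'); cv2.imwrite('pics/c6.png',np.clip(cv2.resize(im[50:200,160:310],(600,600),interpolation=2)*1.6,0,255).astype(np.uint8))
print(shift([.5372,-.2435,s['tool_pos'][2]],np.pi/2))
E
```

```text
0.4910233848838174 [ 0.4213  0.1649 -1.5981]
(array([ 0.1275, -0.8169, -0.0049]), np.float64(-0.02783911773219631))
```

View pics/c6.png

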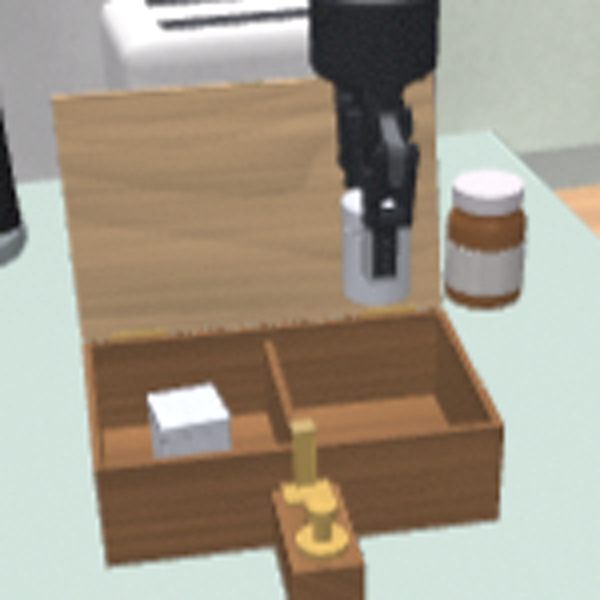

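Emit:
apply_moves(fingers=[0.2, 0.2, 0.2, 0.2, 0.2, 0.2, 0.2, 0.2], xyz=[[0.01, -0.05, 0], [0.025, -0.15, 0], [0.04, -0.25, 0], [0.055, -0.35, 0], [0.07, -0.45, 0], [0.085, -0.55, 0], [0.1, -0.65, 0], [0.118, -0.75, 0]], twist=[[0, 0, 0], [0, 0, 0], [0, 0, 0], [0, 0, 0], [0, 0, 0], [0, 0, 0], [0, 0, 0], [0, 0, 0]])

```text
time_s: 14.92
tool_pos: [0.5417, -0.2126, 0.1749]
tool_rot: [[-0.996, 0.088, -0.004], [0.088, 0.996, 0.001], [0.004, 0.001, -1.0]]
contact_force: [0.5, -0.2, -0.4]
opening: 0.488
```

```bash
python3 - <<'E'
from h import *
s=sensors.observe();print(s['opening'],s['contact_force'])
print(shift([.537,-.244,.080],np.pi/2))
E
```

```text
0.4880849240287393 [ 0.5166 -0.2481 -0.4068]
(array([ 0.0032, -0.0637,  0.1898]), np.float64(-0.028017608642762742))
```

Emit:
apply_moves(fingers=[0.2, 0.2, 0.2, 0.2, 0.2, 0.2, 0.2, 0.2], xyz=[[0.002, -0.04, 0], [0.003, -0.064, 0.03], [0.003, -0.064, 0.07], [0.003, -0.064, 0.12], [0.003, -0.064, 0.16], [0.003, -0.064, 0.19], [0.003, -0.064, 0.19], [0.003, -0.064, 0.19]], twist=[[0, 0, 0], [0, 0, 0], [0, 0, 0], [0, 0, 0], [0, 0, 0], [0, 0, 0], [0, 0, 0], [0, 0, 0]])

```text
time_s: 15.92
tool_pos: [0.5406, -0.2423, 0.082]
tool_rot: [[-0.996, 0.087, 0.0], [0.087, 0.996, -0.0], [-0.001, -0.0, -1.0]]
contact_force: [0.5, 0.1, -1.2]
opening: 0.491
```

```bash
python3 - <<'E'
from h import *
im,_=grab('side','s8'); cv2.imwrite('pics/c7.png',np.clip(cv2.resize(im[210:330,200:320],(600,600),interpolation=2)*1.5,0,255).astype(np.uint8))
s=sensors.observe();print(s['tool_pos'])
p=cams.camera_params('side');T=np.linalg.inv(p['extrinsics'])[:3];P=np.array(p['mtx'])@T
def pr(X): q=P@np.r_[X,1]; q=q[:2]/q[2]; return (q-[200,210])*5
t=np.array(s['tool_pos']);print('tin foot centre',pr(np.r_[t[:2],t[2]-.0417]),'recess if under',pr(np.r_[t[:2],.014]),'target',pr([.537,-.244,.014]))
E
```

```text
[ 0.5408 -0.2425  0.0824]
tin foot centre [329.0903 311.7305] recess if under [327.3752 358.845 ] target [318.8768 364.3053]
```

View pics/c7.png

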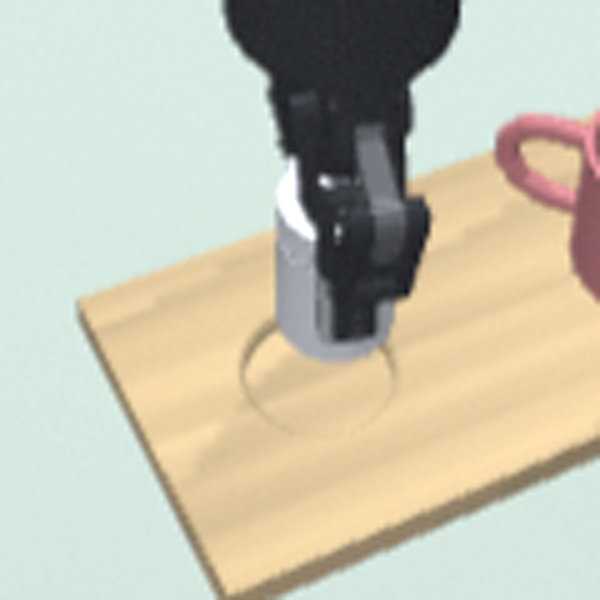

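```bash
python3 - <<'E'
from h import *
print(shift([.536,-.245,.059]),sensors.observe()['tool_pos'])
E
```

```text
(array([ 0.0093, -0.0058,  0.0468]), None) [ 0.5408 -0.2425  0.0824]
```

Emit:
apply_moves(fingers=[0.2, 0.2, 0.2, 0.2, 0.2, 0.2, 0.2, 0.2], xyz=[[0.009, -0.006, 0.01], [0.009, -0.006, 0.02], [0.009, -0.006, 0.03], [0.009, -0.006, 0.04], [0.009, -0.006, 0.046], [0.009, -0.006, 0.046], [0.009, -0.006, 0.046], [0.009, -0.006, 0.046]], twist=[[0, 0, 0], [0, 0, 0], [0, 0, 0], [0, 0, 0], [0, 0, 0], [0, 0, 0], [0, 0, 0], [0, 0, 0]])

```text
time_s: 16.98
tool_pos: [0.5356, -0.2451, 0.059]
tool_rot: [[-0.996, 0.087, 0.0], [0.087, 0.996, -0.0], [-0.0, -0.0, -1.0]]
contact_force: [-0.2, 0.5, -0.4]
opening: 0.488
```

```bash
python3 - <<'E'
from h import *
im,_=grab('side','s9'); cv2.imwrite('pics/c8.png',np.clip(cv2.resize(im[240:310,220:310],(720,560),interpolation=2)*1.5,0,255).astype(np.uint8))
s=sensors.observe();print(s['tool_pos'],shift([.536,-.245,.0487]))
E
```

```text
[ 0.5356 -0.2451  0.059 ] (array([-0.0008,  0.0002,  0.0206]), None)
```

View pics/c8.png

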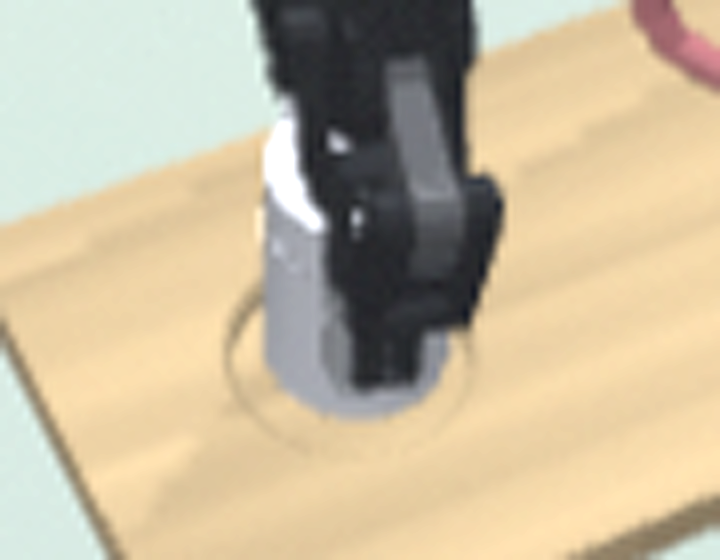

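Emit:
apply_moves(fingers=[0.2, 0.2, 0.2, 0.2, 0.2, 0.2, 0.2], xyz=[[0.0025, -0.0025, 0], [0.0025, -0.0025, 0.004], [0.0025, -0.0025, 0.008], [0.0025, -0.0025, 0.012], [0.0025, -0.0025, 0.015], [0.0025, -0.0025, 0.018], [0.0025, -0.0025, 0.018]], twist=[[0, 0, 0], [0, 0, 0], [0, 0, 0], [0, 0, 0], [0, 0, 0], [0, 0, 0], [0, 0, 0]])

```text
time_s: 17.9
tool_pos: [0.534, -0.2461, 0.0497]
tool_rot: [[-0.996, 0.087, -0.0], [0.087, 0.996, 0.0], [0.0, 0.0, -1.0]]
contact_force: [0.3, -0.6, -1.4]
opening: 0.487
```

Emit:
apply_moves(fingers=[0.2, 0.2, 0.2], xyz=[[0, 0, 0.0015], [0, 0, 0.003], [0, 0, 0.003]], twist=[[0, 0, 0], [0, 0, 0], [0, 0, 0]])

```text
time_s: 18.27
tool_pos: [0.5342, -0.2462, 0.0487]
tool_rot: [[-0.996, 0.087, 0.0], [0.087, 0.996, -0.0], [-0.0, -0.0, -1.0]]
contact_force: [-1.3, 0.8, 2.5]
opening: 0.489
```

Emit:
apply_moves(fingers=[0.5, 0.53, 0.56, 0.6, 0.65, 0.7, 0.75, 0.75], xyz=[[0, 0, 0.0005], [0, 0, 0.0005], [0, 0, 0.0005], [0, 0, 0.0005], [0, 0, 0.0005], [0, 0, 0.0005], [0, 0, 0.0005], [0, 0, 0.0005]], twist=[[0, 0, 0], [0, 0, 0], [0, 0, 0], [0, 0, 0], [0, 0, 0], [0, 0, 0], [0, 0, 0], [0, 0, 0]])

```text
time_s: 19.27
tool_pos: [0.5341, -0.2462, 0.0481]
tool_rot: [[-0.996, 0.087, 0.0], [0.087, 0.996, -0.0], [-0.0, -0.0, -1.0]]
contact_force: [0.2, 0.8, 0.5]
opening: 0.747
```

Emit:
apply_moves(fingers=[0.75, 0.75, 0.75, 0.75, 0.75, 0.75, 0.75, 0.75], xyz=[[0, 0, -0.02], [0, 0, -0.06], [0, 0, -0.12], [0, 0, -0.2], [0, 0, -0.26], [-0.0, 0.15, -0.32], [0, 0.25, -0.36], [0, 0.36, -0.36]], twist=[[0, 0, 0], [0, 0, 0], [0, 0, 0], [0, 0, 0], [0, 0, 0], [0, 0, 0], [0, 0, 0], [0, 0, 0]])

```text
time_s: 20.27
tool_pos: [0.551, -0.0674, 0.231]
tool_rot: [[-0.996, 0.089, 0.005], [0.089, 0.996, -0.001], [-0.006, -0.001, -1.0]]
contact_force: [1.6, -0.3, 0.2]
opening: 0.75
```

```bash
python3 - <<'E'
from h import *
im,d=grab('top','t9'); sm,_=grab('side','s10')
W=pts('top',d);m=((W[...,2]>.06)&(W[...,2]<.078)&(abs(W[...,0]-.535)<.05)&(abs(W[...,1]+.244)<.05)).astype(np.uint8)
v,u=np.nonzero(m);print('tin',m.sum(),W[m>0].mean(0),W[m>0][:,2].std(),ray('top',u.mean(),v.mean(),.069))
z=np.load('top0.npz');print('cup diff',np.median(abs(im.astype(int)-z['im'])[115:150,310:350]), sensors.observe()['tool_pos'])
cv2.imwrite('pics/c9.png',np.clip(np.hstack([cv2.resize(sm[60:330,140:400],(400,415)),cv2.resize(im[100:240,100:380],(400,415))])*1.6,0,255).astype(np.uint8))
E
```

```text
tin 240 [ 0.5358 -0.245   0.069 ] 0.002234021657651923 [ 0.5357 -0.245   0.069 ]
cup diff 19.0 [ 0.5499 -0.0626  0.2298]
```

View pics/c9.png

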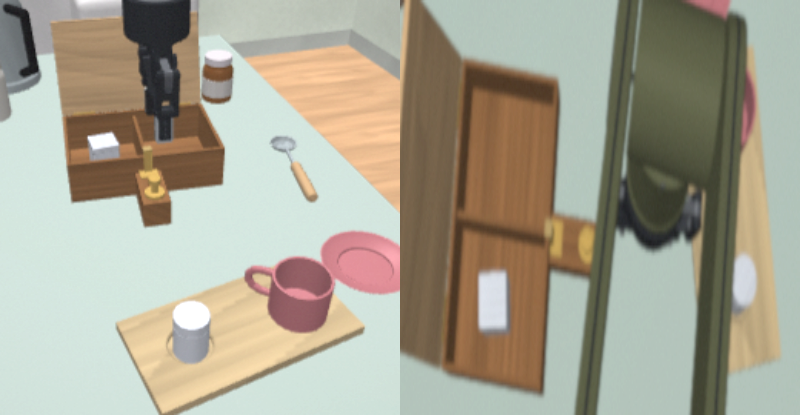

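```bash
python3 - <<'E'
from h import *
a=np.load('side0.npz')['im'].astype(int);b=np.load('s10.npz')['im'].astype(int);c=np.load('s4.npz')['im'].astype(int)
print('cup',np.mean(abs(a-b)[225:275,310:360]),'sq',np.mean(abs(c-b)[142:165,195:220]),sensors.observe()['contact_force'])
print(ctrl.job_done())
E
```

```text
cup 5.234666666666667 sq 0.7194202898550724 [ 0.4983 -0.6009  0.4014]
the job is handed in; nothing more can be done
None
```

The round tin is standing in the tray's recess and the lid is open. I handed the job in at about 20 s of the 64 s allowed; no verdict is reported.

- **Pressing the button:** I pressed it at about 6 mm/s and first felt contact with the fingertips about 77–78 mm above the table. The highest force I read was about 8.6 N, against the 15 N limit. The catch let go and the lid sprang fully open while I held still, and the arm never went near it.
- **Moving the tin:** I took the round tin from the +x well, lowered it until I felt the recess floor, opened the fingers and backed away.
- **Tin:** its top is at 69 mm, as it should be for a tin standing on the recess floor. Its centre is at (0.536, -0.245), about 1–3 mm from my estimates of the recess centre. It looks upright in the side view.
- **Lid, square tin and contact:** the lid is still open, the square tin's image is unchanged, and the wrist force is about zero.

**Checks that disagreed:**
- The two cameras differed by about 5 mm in y, so I centred the tin by comparing it with the recess in the same side view.
- The top-view check of the cup was no use because the arm blocked it. In the side view the cup looks to be in place, but its patch of the image changed a little (mean difference 5 grey levels). I put that down to light or shadow and did not check further.

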